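Find the heavy side of the shaker's flywheel and hold it down

TASK

The rice shaker's flywheel has a weight sealed inside it, so you cannot see which side is heavy. Take its crank handle and turn the flywheel at least once right round, feeling where it pulls up heavily and where it sinks, then turn it until its heavy side is straight down and finish while still holding the handle there, still, so that a workmate can put in the locking pin. Leave everything else on the bench where it is.

Things in the scene. Friction and masses are not known exactly. Their poses are not given: they have to be found in the camera images.
- machine: Rice shaker drive, fixed: cream housing 170 x 190 mm, 257 mm high, with an upright steel flywheel disc (176 mm wide, 28 thick) and crank handle on its front. Origin on the bench below axle. z up; x level along the axle, from the handle INTO the machine; y across. Disc's front face at x = 61 mm, housing x 105 to 275, y -95 to 95; base plate 12 high from x = 35. Ahead of that only the handle
- axle (a point): point on the axle line, 155 mm above the bench, 61 mm in front of the disc: centre of the circle (radius 65 mm) that the middle of the handle runs on; axes as machine. The sealed weight, about 0.45 kg and 55 mm from the axle, may sit at any angle to the handle, different every time; disc, crank and handle are otherwise balanced
- rotor (a joint): flywheel angle, rad, free to turn many times. 0: handle straight above the axle; growing: right-handed about the machine's x (handle goes from the top to the machine's -y). Stiff bearing: steady friction 0.33 N m, it stays wherever it is left. Turning needs about 5 N at the handle, up to 4.5 N more where the heavy side is lifted and as much less where it sinks
- grip: crank handle: black sleeve, 24 mm in diameter, 86 mm long, spinning freely on its pin, small end cap; axis parallel to the axle, 65 mm from it. Origin at the middle of its length on its axis; own x along it, towards the disc. Begins 18 mm in front of the disc
- jar: bystander, leave alone: amber glass jar with steel lid, 68 mm across, 85 mm high, origin under its centre
- cup: bystander, leave alone: steel cup, 72 mm across, 80 mm high, origin under its centre
- spanner: bystander, leave alone: steel spanner, 170 mm long, lying flat along its own x
- mould: bystander, leave alone: open wooden pressing mould, 150 x 75 x 45 mm, origin under its centre, lying on the blue rolling mat
- bottle: bystander, leave alone: white plastic bottle, 64 mm across, 190 mm high, origin under its centre
- bowl: bystander, leave alone: steel bowl, 140 mm across, 60 mm high, origin under its centre
- scoop: bystander, leave alone: white spatula, 240 mm long, lying flat along its own x

How it is judged:
By the outcome, as a careful person would: the job done as asked, in the order asked, and still so for the second after the job is handed in, while the arm keeps its last pose, push and grip.
It also fails if it takes over 64 s, if anything falls off the work surface, if the arm or the gripper's body presses on something with over 40 N, if the wrist force passes 120 N, or if a joint passes its speed limit or range.

ROBOT

A 6-joint arm with a two-finger parallel gripper is mounted at the origin on the work surface. World frame = base frame: x ahead of the robot, y to its left, z up, the work surface at z = 0. Lengths are in m, angles in rad, forces in N, time in s.
With the tool pointing down it reaches from about 0.3 to 0.775 m from the base axis. Payload 14.6 kg.
Tool frame: the origin (TCP) lies at the very end of the fingers, on their centre line; the grasp point (between the pads) lies 19 mm behind it; z points along the fingers, y is the line along which they close (so a half turn about z gives the same grasp; the last joint's range is limited). The gripper opens to 94 mm and grips with 3 to 60 N. Pads are 16 mm wide; open, the fingers measure 119 mm over their backs; the gripper's body (75 mm by 177 mm) begins 78 mm behind the grasp point.
Start: joints at [-0.067, 0.3, 1.521, -0, 1.321, -0.067], TCP at [0.55, -0, 0.205] pointing down, gripper open.
Joint ranges: [-3.03, 3.03], [-0.79, 2.21], [0.23, 2.52], [-1.04, 4.18], [0, 3.07], [-2.55, 2.55]. Speed limits (rad/s): [2.22, 2.22, 2.57, 3.14, 3.14, 3.14].

INTERFACE

Orientations are given as [roll, pitch, yaw] about the fixed x, y, z axes, in that order (R = Rz(yaw) Ry(pitch) Rx(roll)).
In Python, from station import ctrl gives the robot as it stands.
- The arm moves only by the shell command python3 -m pendant 'ROWS' [OPENING] [FORCE]. ROWS is JSON, a list of rows, each a list of 2 entries, a list of its own where there are three numbers: the shift along the world's x, y, z in cm, then the turn about the world's z in rad. A call has 1 to 20 rows; each row shifts and turns the commanded pose from where the row before left it; what a row does not reach is not made up. A row lasts 1/12 s, in which the tool goes at most 41.7 mm and 7.16 degrees, less where a joint would pass 70% of its speed; a pose out of reach is approached as far as the arm can. A call is refused whole if a number of a shift passes 4.17 or a number of a turn 0.125, either way. A call with a gripper value outside its range is refused whole. OPENING is the opening, from 0 (shut) to 1 (fully open), set as the call begins (- or left out, the last holds). The fingers move at their own pace and stop on an object; FORCE is the grip in N (left out, the last holds). Time passes only in rows, so rows that do not move let the fingers close. It gives the time, the measured TCP pose, the force, the opening and the grip force at its end, in the units of the state.
- ctrl.get_obs(): the state, without advancing time (a new reading comes with each control period).
- ctrl.camera(name): name is "scene" or "side" or "wrist"; returns a dict with "color" (400x640x3 uint8, red, green, blue), "intrinsics" (3x3 intrinsics, pixels), "camera_from_world" (4x4, takes a point from world to camera coordinates). Camera axes: x right, y down, z forward; pixel columns grow to the right and rows downward; lengths in m; the calibration is good to about 2 mm. The wrist camera is an equidistant fisheye: a pixel r from the principal point sees the ray r / f radians off the axis. A picture is of the moment at which its call begins. There is no depth.
- ctrl.hand_in(): hands the job in; it is judged then, once.
The state is a dict: "time_s": time; "qpos": joint angles; "joint_vel": joint speeds; "tau": joint torques, N m; "ee_pos": TCP position; "eef_rot": TCP orientation; "force": force on the tool from outside, world axes, zero at the start; "moment": the same for the moment, N m; "grip_width": finger opening in m; "grip_force": force on a finger pad.
Only numpy, scipy, OpenCV 4.12 (cv2) and the standard library are available. Lean on these libraries where they do the work, as an engineer would, in place of code of your own. Each camera call takes 0.05 s, during which the arm holds its last target. There are 200 camera calls.

## Working session

There is one attempt and no reset: what is moved stays moved. The work goes in short steps, Python scripts to look and compute and a shell command to move; the robot and the scene stay as the last step left them, time stands still between calls to the robot, and variables do not carry over. Pictures are saved under pics/ and viewed, at most 10 in all, crops included, and the job is handed in when it is done.

```bash
ls; mkdir -p pics
python3 - <<'E'
from station import ctrl
import cv2,numpy as np
for n in("scene","side","wrist"):
    c=ctrl.camera(n);cv2.imwrite(f"pics/{n}0.png",c["color"][...,::-1]);print(n,c["intrinsics"],np.round(c["camera_from_world"],4).tolist())
print(ctrl.get_obs())
E
```

```text
pics
scene [[376.11282812   0.         322.20044431]
 [  0.         376.11282812 202.16718528]
 [  0.           0.           1.        ]] [[0.8756, 0.4827, -0.0194, -0.4275], [0.3548, -0.6697, -0.6524, -0.1137], [-0.3279, 0.5644, -0.7576, 1.7559], [0.0, 0.0, 0.0, 1.0]]
side [[400.04427249   0.         319.28720065]
 [  0.         400.04427249 204.77494686]
 [  0.           0.           1.        ]] [[-0.6805, -0.7327, 0.0061, 0.3365], [-0.5253, 0.4821, -0.7012, 0.3844], [0.5109, -0.4803, -0.713, 1.2572], [0.0, 0.0, 0.0, 1.0]]
wrist [[309.70691629   0.         320.91149709]
 [  0.         309.70691629 199.99799635]
 [  0.           0.           1.        ]] [[1.0, -0.0004, 0.0005, -0.5496], [-0.0005, -0.9694, 0.2453, -0.0251], [0.0004, -0.2453, -0.9694, 0.3898], [0.0, 0.0, 0.0, 1.0]]
{'time_s': 0.15, 'qpos': array([-6.65924800e-02,  3.00333252e-01,  1.52143942e+00, -3.72415818e-06,
        1.32069630e+00, -6.66015535e-02]), 'joint_vel': array([-0.0003023 , -0.00214132, -0.00267344, -0.00030332, -0.00021392,
        0.00043706]), 'tau': array([-2.50185103e-04, -5.31960297e+01, -3.52822959e+01,  7.07691838e-02,
        2.35654798e-02, -3.66386917e-05]), 'ee_pos': array([5.49799567e-01, 1.35909835e-05, 2.05021874e-01]), 'eef_rot': array([-3.14071804e+00, -5.47213831e-05,  1.57080630e+00]), 'force': array([ 0.94345213, -0.16612603, -0.12046205]), 'moment': array([0.08088728, 0.01084428, 0.01547982]), 'grip_force': 0.0, 'grip_width': 0.09393571974173043}
```

View pics/scene0.png

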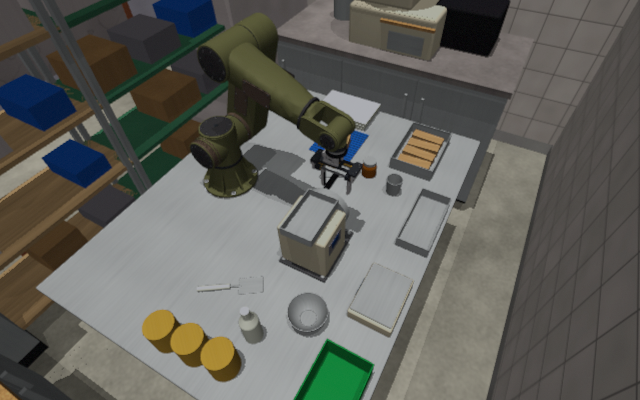

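View pics/side0.png

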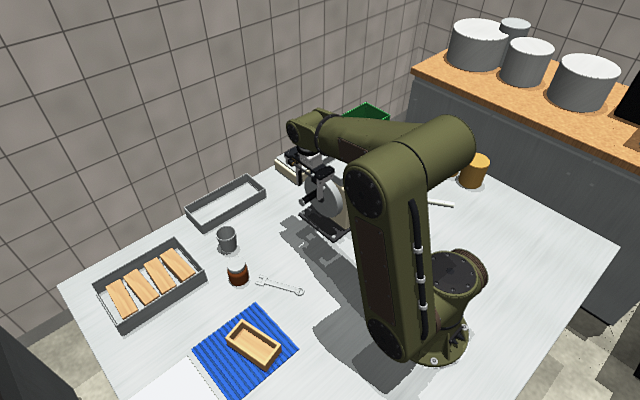

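The machine stands at about (340,215) in the side view and (315,230) in the scene view. Its flywheel faces the gripper (+y).

Run:
```python
import cv2,numpy as np
a=cv2.imread("pics/wrist0.png")
s=cv2.imread("pics/side0.png")[140:250,260:400];t=cv2.imread("pics/scene0.png")[150:290,250:380]
cv2.imwrite("pics/c1.png",np.hstack([cv2.resize(s,(400,314),interpolation=2),cv2.resize(t,(292,314),interpolation=2)]))
```

```text
(no output)
```

View pics/wrist0.png

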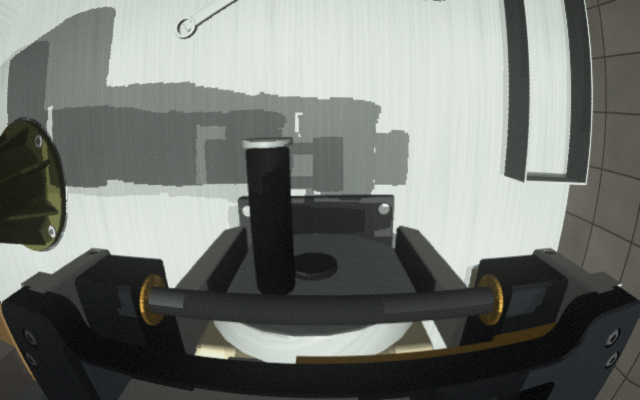

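View pics/c1.png

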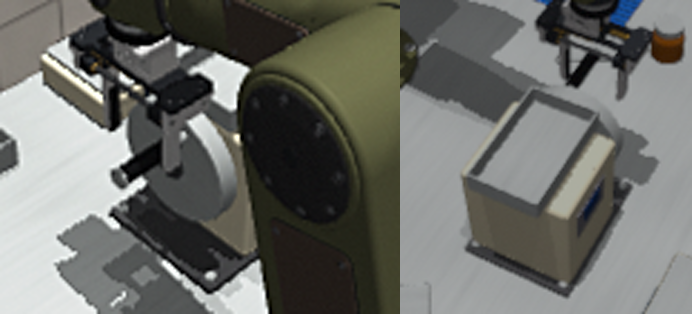

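The wrist view shows the handle with its cap at (268,141) and inner end at (274,290). The base plate's front corners are at (240,197) and (394,197). In the side view the cap is at about (302,202). I'll triangulate from these.

```bash
cat > h.py <<'E'
import numpy as np,cv2
from station import ctrl
def ray(c,n,u,v):
    K=c["intrinsics"];T=np.array(c["camera_from_world"])
    p=np.array([(u-K[0,2])/K[0,0],(v-K[1,2])/K[1,1]])
    if n=="wrist":
        r=np.hypot(*p);d=np.r_[p/r*np.sin(r),np.cos(r)]
    else: d=np.r_[p,1]
    d=T[:3,:3].T@d
    return -T[:3,:3].T@T[:3,3],d/np.linalg.norm(d)
def atz(c,n,u,v,z):
    o,d=ray(c,n,u,v);return (o+d*(z-o[2])/d[2]).round(4)
def tri(*rs):
    A=sum(np.eye(3)-np.outer(d,d) for o,d in rs);b=sum((np.eye(3)-np.outer(d,d))@o for o,d in rs)
    p=np.linalg.solve(A,b);return p.round(4),[round(float(np.linalg.norm(np.cross(p-o,d))),4) for o,d in rs]
E
python3 - <<'E'
from h import *
W,S,C=[ctrl.camera(n) for n in("wrist","side","scene")]
for p in[(240,197),(394,197),(245,211),(383,209)]:print("plate",p,atz(W,"wrist",*p,.012))
for p in[(299.2,213.5),(334,239)]:print("side plate",atz(S,"side",*p,.012))
for p in[(280,259),(325,280.5),(352.5,234.6)]:print("scene plate",atz(C,"scene",*p,.012))
print("cap",tri(ray(W,"wrist",268,141),ray(S,"side",302,202)))
print("hub",tri(ray(W,"wrist",318,265),ray(S,"side",321.5,201)))
for z in(.12,.13,.155):print(z,[atz(W,"wrist",*p,z) for p in[(268,143),(274,290)]])
E
```

```text
plate (240, 197) [ 0.4472 -0.0192  0.012 ]
plate (394, 197) [ 0.6418 -0.0193  0.012 ]
plate (245, 211) [ 0.4526 -0.0376  0.012 ]
plate (383, 209) [ 0.6283 -0.035   0.012 ]
side plate [ 0.6322 -0.0194  0.012 ]
side plate [ 0.4458 -0.0295  0.012 ]
scene plate [ 0.4514 -0.2689  0.012 ]
scene plate [ 0.6482 -0.2682  0.012 ]
scene plate [ 0.6468 -0.034   0.012 ]
cap (array([0.5192, 0.0602, 0.2132]), [0.0017, 0.0017])
hub (array([ 0.5469, -0.0595,  0.1179]), [0.0006, 0.0006])
0.12 [array([0.5042, 0.0547, 0.12  ]), array([ 0.5031, -0.0876,  0.12  ])]
0.13 [array([0.5059, 0.0553, 0.13  ]), array([ 0.5049, -0.0816,  0.13  ])]
0.155 [array([0.5102, 0.0569, 0.155 ]), array([ 0.5093, -0.0666,  0.155 ])]
```

Machine axle: x≈0.546, z=0.155, along world −y, with yaw≈0 and machine y = world +x. The handle centre is near (0.519, 0.016, 0.213), which gives a radius of 0.064 and agrees with the description. The TCP needs to go to about (0.519, 0.016, 0.194).

```bash
python3 -m pendant '[[[-0.6,0.3,0],0],[[-0.6,0.3,0],0],[[-0.6,0.3,0],0],[[-0.6,0.3,-0.3],0],[[-0.4,0.2,-0.4],0],[[-0.3,0.2,-0.4],0],[[0,0,0],0],[[0,0,0],0],[[0,0,0],0]]'
python3 - <<'E'
from h import *
F=[]
for i in range(4):
    c=ctrl.camera("wrist");o=ctrl.get_obs();F.append(o["force"])
print(np.round(F,2),o["moment"],o["ee_pos"],o["time_s"])
cv2.imwrite("pics/w1.png",c["color"][...,::-1])
E
```

```text
time_s: 1.05
ee_pos: [0.5192, 0.0159, 0.1945]
eef_rot: [3.142, 0.0, 1.571]
force: [-0.1, 1.0, 0.1]
grip_width: 0.0939
grip_force: 0.0
[[-0.41  0.35 -0.77]
 [ 1.38  0.09 -0.21]
 [-0.34 -0.48  0.58]
 [ 0.02 -0.1   0.73]] [-0.020538   -0.01509632 -0.02143856] [0.51914484 0.01591063 0.19450338] 1.25
```

View pics/w1.png

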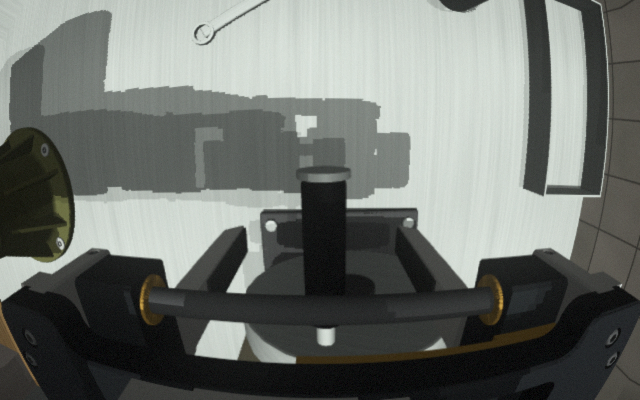

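The handle is centred between the fingers, at u≈324 against the image centre of 321. Close.

```bash
python3 -m pendant '[[[0.1,0,0],0],[[0,0,0],0],[[0,0,0],0],[[0,0,0],0],[[0,0,0],0],[[0,0,0],0],[[0,0,0],0],[[0,0,0],0]]' 0 40
python3 - <<'E'
from h import *
W=ctrl.camera("wrist");S=ctrl.camera("side")
o=ctrl.get_obs();print(o)
E
```

```text
time_s: 1.92
ee_pos: [0.52, 0.016, 0.1944]
eef_rot: [-3.142, 0.0, 1.571]
force: [-0.1, 0.2, -0.3]
grip_width: 0.0438
grip_force: 0.0
{'time_s': 2.0167, 'qpos': array([-3.96418310e-02,  2.43084762e-01,  1.61933526e+00,  1.95944070e-05,
        1.27913635e+00, -3.96340268e-02]), 'joint_vel': array([-0.00145481, -0.00191093,  0.00016108,  0.00071343, -0.00017239,
        0.00022397]), 'tau': array([ 1.59783986e-04, -4.93047094e+01, -3.47416162e+01,  7.05746608e-02,
        1.93288765e-02,  1.09028533e-04]), 'ee_pos': array([0.52000357, 0.01600916, 0.19446071]), 'eef_rot': array([ 3.14155566e+00, -1.73149142e-05,  1.57078289e+00]), 'force': array([-0.13725254,  0.02272428,  0.27424871]), 'moment': array([-0.05347782, -0.0188631 , -0.0112015 ]), 'grip_force': 0.0, 'grip_width': 0.03563194609490647}
```

```bash
python3 -m pendant '[[[0,0,0],0],[[0,0,0],0],[[0,0,0],0],[[0,0,0],0],[[0,0,0],0],[[0,0,0],0]]'; python3 -m pendant '[[[0,0,0],0]]'|grep force
```

```text
time_s: 2.52
ee_pos: [0.5201, 0.016, 0.1945]
eef_rot: [3.141, 0.0, 1.571]
force: [4.1, 0.7, -1.6]
grip_width: 0.0229
grip_force: 40.0
force: [3.8, -0.3, -1.5]
grip_force: 40.0
```

Gripped. Work out the step table (5° steps).

Run:
```python
import numpy as np
R=6.5
p=lambda t:np.array([-R*np.sin(np.radians(t)),R*np.cos(np.radians(t))])
pos=p(25)
for t in range(25,385,15):
    s=[]
    for k in range(3):
        n=np.round(p(t+5*(k+1)),2);d=np.round(n-np.round(p(t+5*k),2),2);s.append(f"[[{d[0]:g},0,{d[1]:g}],0]")
    print(t+15,"["+",".join(s)+"]")
```

```text
40 [[[-0.5,0,-0.26],0],[[-0.48,0,-0.31],0],[[-0.45,0,-0.34],0]]
55 [[[-0.42,0,-0.38],0],[[-0.38,0,-0.42],0],[[-0.34,0,-0.45],0]]
70 [[[-0.31,0,-0.48],0],[[-0.26,0,-0.5],0],[[-0.22,0,-0.53],0]]
85 [[[-0.17,0,-0.54],0],[[-0.12,0,-0.55],0],[[-0.08,0,-0.56],0]]
100 [[[-0.02,0,-0.57],0],[[0.02,0,-0.57],0],[[0.08,0,-0.56],0]]
115 [[[0.12,0,-0.55],0],[[0.17,0,-0.54],0],[[0.22,0,-0.53],0]]
130 [[[0.26,0,-0.5],0],[[0.31,0,-0.48],0],[[0.34,0,-0.45],0]]
145 [[[0.38,0,-0.42],0],[[0.42,0,-0.38],0],[[0.45,0,-0.34],0]]
160 [[[0.48,0,-0.31],0],[[0.5,0,-0.26],0],[[0.53,0,-0.22],0]]
175 [[[0.54,0,-0.17],0],[[0.55,0,-0.12],0],[[0.56,0,-0.08],0]]
190 [[[0.57,0,-0.02],0],[[0.57,0,0.02],0],[[0.56,0,0.08],0]]
205 [[[0.55,0,0.12],0],[[0.54,0,0.17],0],[[0.53,0,0.22],0]]
220 [[[0.5,0,0.26],0],[[0.48,0,0.31],0],[[0.45,0,0.34],0]]
235 [[[0.42,0,0.38],0],[[0.38,0,0.42],0],[[0.34,0,0.45],0]]
250 [[[0.31,0,0.48],0],[[0.26,0,0.5],0],[[0.22,0,0.53],0]]
265 [[[0.17,0,0.54],0],[[0.12,0,0.55],0],[[0.08,0,0.56],0]]
280 [[[0.02,0,0.57],0],[[-0.02,0,0.57],0],[[-0.08,0,0.56],0]]
295 [[[-0.12,0,0.55],0],[[-0.17,0,0.54],0],[[-0.22,0,0.53],0]]
310 [[[-0.26,0,0.5],0],[[-0.31,0,0.48],0],[[-0.34,0,0.45],0]]
325 [[[-0.38,0,0.42],0],[[-0.42,0,0.38],0],[[-0.45,0,0.34],0]]
340 [[[-0.48,0,0.31],0],[[-0.5,0,0.26],0],[[-0.53,0,0.22],0]]
355 [[[-0.54,0,0.17],0],[[-0.55,0,0.12],0],[[-0.56,0,0.08],0]]
370 [[[-0.57,0,0.02],0],[[-0.57,0,-0.02],0],[[-0.56,0,-0.08],0]]
385 [[[-0.55,0,-0.12],0],[[-0.54,0,-0.17],0],[[-0.53,0,-0.22],0]]
```

First 75°, watching for radial force.

```bash
(python3 -m pendant '[[[-0.5,0,-0.26],0],[[-0.48,0,-0.31],0],[[-0.45,0,-0.34],0]]'
python3 -m pendant '[[[-0.42,0,-0.38],0],[[-0.38,0,-0.42],0],[[-0.34,0,-0.45],0]]'
python3 -m pendant '[[[-0.31,0,-0.48],0],[[-0.26,0,-0.5],0],[[-0.22,0,-0.53],0]]'
python3 -m pendant '[[[-0.17,0,-0.54],0],[[-0.12,0,-0.55],0],[[-0.08,0,-0.56],0]]'
python3 -m pendant '[[[-0.02,0,-0.57],0],[[0.02,0,-0.57],0],[[0.08,0,-0.56],0]]') | tee -a log.txt | grep -E "time|ee_pos|^force"
```

```text
time_s: 2.85
ee_pos: [0.5059, 0.0158, 0.1871]
force: [-5.8, -4.2, 19.8]
time_s: 3.1
ee_pos: [0.4928, 0.0155, 0.1752]
force: [-28.9, -4.8, 34.9]
time_s: 3.35
ee_pos: [0.4822, 0.0154, 0.1584]
force: [-40.4, -5.6, 25.1]
time_s: 3.6
ee_pos: [0.4772, 0.0154, 0.14]
force: [-37.8, -6.9, 12.5]
time_s: 3.85
ee_pos: [0.4777, 0.0154, 0.1219]
force: [-33.0, -6.7, 3.8]
```

The tool is being pushed outward, so the axle's x is smaller than I assumed. Fit the circle from the measured positions.

Run:
```python
import numpy as np
from scipy.optimize import least_squares
P=np.array([[.5201,.1945],[.5059,.1871],[.4928,.1752],[.4822,.1584],[.4772,.14],[.4777,.1219]])
r=least_squares(lambda c:np.hypot(*(P-c).T)-.065,[.545,.135]);print(r.x,r.fun*1000)
c=r.x;print(np.degrees(np.arctan2(c[0]-P[:,0],P[:,1]-c[1])))
from h import *;o=ctrl.get_obs();print(o["force"],o["ee_pos"])
```

```text
[0.54189882 0.1329939 ] [ 0.2548029  -0.0124198  -0.2539613  -0.11996025  0.07705615  0.1503148 ]
[19.51520469 33.63731562 49.31714049 66.94679163 83.81964074 99.80419056]
[-32.98830454  -6.66295301   3.75635379] [0.47765399 0.0154168  0.12187063]
```

Good fit: centre (0.5419, TCP z 0.1330), and θ is now about 100°. Relax the radial offset.

```bash
python3 -m pendant '[[[-0.3,0,0],0],[[-0.27,0,0],0],[[0,0,0],0],[[0,0,0],0]]' | grep -E "time|ee_pos|^force"
```

```text
time_s: 4.18
ee_pos: [0.4773, 0.0154, 0.1242]
force: [-0.7, -6.0, -0.6]
```

```bash
(python3 -m pendant '[[[0,0,-0.26],0],[[0.12,0,-0.55],0],[[0.17,0,-0.54],0],[[0.22,0,-0.53],0]]'
python3 -m pendant '[[[0.26,0,-0.5],0],[[0.31,0,-0.48],0],[[0.34,0,-0.45],0]]'
python3 -m pendant '[[[0.38,0,-0.42],0],[[0.42,0,-0.38],0],[[0.45,0,-0.34],0]]'
python3 -m pendant '[[[0.48,0,-0.31],0],[[0.5,0,-0.26],0],[[0.53,0,-0.22],0]]'
python3 -m pendant '[[[0.54,0,-0.17],0],[[0.55,0,-0.12],0],[[0.56,0,-0.08],0]]'
python3 -m pendant '[[[0.57,0,-0.02],0],[[0.57,0,0.02],0],[[0.56,0,0.08],0]]'
) | tee log2.txt | grep -E "time|ee_pos|^force"
```

```text
time_s: 4.52
ee_pos: [0.4826, 0.0155, 0.1058]
force: [-3.9, -5.6, 9.6]
time_s: 4.77
ee_pos: [0.4916, 0.0156, 0.0914]
force: [-4.7, -3.3, 9.4]
time_s: 5.02
ee_pos: [0.504, 0.0158, 0.0799]
force: [-4.4, -1.5, 8.9]
time_s: 5.27
ee_pos: [0.519, 0.016, 0.0719]
force: [-6.2, -0.2, 8.2]
time_s: 5.52
ee_pos: [0.5353, 0.0163, 0.0681]
force: [-7.3, 2.9, 8.2]
time_s: 5.77
ee_pos: [0.552, 0.0166, 0.0687]
force: [-8.2, 4.8, 5.4]
```

```bash
(python3 -m pendant '[[[0.55,0,0.12],0],[[0.54,0,0.17],0],[[0.53,0,0.22],0]]'
python3 -m pendant '[[[0.5,0,0.26],0],[[0.48,0,0.31],0],[[0.45,0,0.34],0]]'
python3 -m pendant '[[[0.42,0,0.38],0],[[0.38,0,0.42],0],[[0.34,0,0.45],0]]'
python3 -m pendant '[[[0.31,0,0.48],0],[[0.26,0,0.5],0],[[0.22,0,0.53],0]]'
python3 -m pendant '[[[0.17,0,0.54],0],[[0.12,0,0.55],0],[[0.08,0,0.56],0]]'
python3 -m pendant '[[[0.02,0,0.57],0],[[-0.02,0,0.57],0],[[-0.08,0,0.56],0]]'
python3 -m pendant '[[[-0.12,0,0.55],0],[[-0.17,0,0.54],0],[[-0.22,0,0.53],0]]'
python3 -m pendant '[[[-0.26,0,0.5],0],[[-0.31,0,0.48],0],[[-0.34,0,0.45],0]]'
python3 -m pendant '[[[-0.38,0,0.42],0],[[-0.42,0,0.38],0],[[-0.45,0,0.34],0]]'
) | tee -a log2.txt | grep -E "ee_pos|^force"
```

```text
ee_pos: [0.568, 0.0168, 0.0735]
force: [-7.9, 6.3, 2.9]
ee_pos: [0.5824, 0.0171, 0.0823]
force: [-4.9, 7.5, -2.1]
ee_pos: [0.5943, 0.0172, 0.0948]
force: [0.3, 8.1, -4.4]
ee_pos: [0.6026, 0.0174, 0.1102]
force: [0.4, 8.7, -3.1]
ee_pos: [0.6064, 0.0175, 0.1271]
force: [0.5, 8.6, -1.9]
ee_pos: [0.6056, 0.0175, 0.1443]
force: [2.1, 8.8, -1.1]
ee_pos: [0.6005, 0.0174, 0.1606]
force: [0.9, 7.2, -1.4]
ee_pos: [0.5913, 0.0172, 0.1749]
force: [0.6, 7.0, -1.2]
ee_pos: [0.5788, 0.017, 0.1863]
force: [1.2, 6.8, -1.0]
```

```bash
(python3 -m pendant '[[[-0.48,0,0.31],0],[[-0.5,0,0.26],0],[[-0.53,0,0.22],0]]'
python3 -m pendant '[[[-0.54,0,0.17],0],[[-0.55,0,0.12],0],[[-0.56,0,0.08],0]]'
python3 -m pendant '[[[-0.57,0,0.02],0],[[-0.57,0,-0.02],0],[[-0.56,0,-0.08],0]]'
python3 -m pendant '[[[-0.55,0,-0.12],0],[[-0.54,0,-0.17],0],[[-0.53,0,-0.22],0]]'
python3 -m pendant '[[[-0.5,0,-0.26],0],[[-0.48,0,-0.31],0],[[-0.45,0,-0.34],0]]'
python3 -m pendant '[[[-0.42,0,-0.38],0],[[-0.38,0,-0.42],0],[[-0.34,0,-0.45],0]]'
python3 -m pendant '[[[-0.31,0,-0.48],0],[[-0.26,0,-0.5],0],[[-0.22,0,-0.53],0]]'
python3 -m pendant '[[[-0.17,0,-0.54],0],[[-0.12,0,-0.55],0],[[-0.08,0,-0.56],0]]'
python3 -m pendant '[[[-0.02,0,-0.57],0],[[0.02,0,-0.57],0],[[0.08,0,-0.56],0]]'
) >> log2.txt
cat > fit.py <<'E'
import re,numpy as np
from scipy.optimize import least_squares
t=open("log2.txt").read()
g=lambda k:np.array([eval(x) for x in re.findall(rf"^{k}: (\[.*\])",t,re.M)])
P=g("ee_pos")[:,[0,2]];F=g("force")
r=least_squares(lambda c:np.hypot(*(P-c[:2]).T)-c[2],[.542,.133,.065]);c=r.x[:2]
th=np.unwrap(np.arctan2(c[0]-P[:,0],P[:,1]-c[1]))
T=np.c_[-np.cos(th),-np.sin(th)];N=np.c_[-np.sin(th),np.cos(th)]
f=F[:,[0,2]];ft=-(f*T).sum(1);fn=(f*N).sum(1)
A=np.c_[np.ones_like(th),np.sin(th),np.cos(th)]
s=np.linalg.lstsq(A,ft,rcond=None)[0]
print("circle",r.x,"fit",s,"amp",np.hypot(s[1],s[2]))
# ft = a + B sin(th+phi): weight angle from top = th+phi; lifting torque needs -B sin => weight up side
print(np.c_[np.degrees(th),ft,A@s,fn].round(1))
# resistance to +th: -m g r sin(th+phi) (weight at angle alpha from top, sinks when 0<alpha<pi)
phi=np.arctan2(-s[2],-s[1]);print("theta for weight down",np.degrees(np.pi-phi)%360)
E
python3 fit.py
```

```text
circle [0.54167859 0.13289656 0.06500338] fit [ 5.40225891  3.50922804 -2.25573976] amp 4.171695499160344
[[ 1.146e+02  1.040e+01  9.500e+00 -5.000e-01]
 [ 1.296e+02  1.020e+01  9.500e+00 -2.400e+00]
 [ 1.446e+02  8.700e+00  9.300e+00 -4.700e+00]
 [ 1.596e+02  8.700e+00  8.700e+00 -5.500e+00]
 [ 1.744e+02  8.100e+00  8.000e+00 -7.400e+00]
 [ 1.891e+02  7.200e+00  7.100e+00 -6.600e+00]
 [ 2.039e+02  6.000e+00  6.000e+00 -5.900e+00]
 [ 2.188e+02  5.100e+00  5.000e+00 -1.400e+00]
 [ 2.341e+02  3.400e+00  3.900e+00  2.800e+00]
 [ 2.496e+02  2.800e+00  2.900e+00  1.500e+00]
 [ 2.649e+02  1.800e+00  2.100e+00  7.000e-01]
 [ 2.801e+02  1.500e+00  1.600e+00  1.900e+00]
 [ 2.952e+02  1.700e+00  1.300e+00  2.000e-01]
 [ 3.102e+02  1.300e+00  1.300e+00 -3.000e-01]
 [ 3.252e+02  1.600e+00  1.500e+00 -1.000e-01]
 [ 3.403e+02  2.000e+00  2.100e+00 -1.300e+00]
 [ 3.552e+02  3.300e+00  2.900e+00 -3.800e+00]
 [ 3.702e+02  4.400e+00  3.800e+00 -4.300e+00]
 [ 3.850e+02  5.000e+00  4.800e+00 -7.000e+00]
 [ 3.995e+02  5.200e+00  5.900e+00 -7.200e+00]
 [ 4.141e+02  6.400e+00  6.900e+00 -2.700e+00]
 [ 4.292e+02  7.300e+00  7.900e+00 -4.000e-01]
 [ 4.442e+02  8.800e+00  8.700e+00  8.000e-01]
 [ 4.595e+02  9.000e+00  9.200e+00  4.000e-01]]
theta for weight down 32.733001694385855
```

The model fits well: amplitude 4.2 N, mean 5.4 N, heavy side down at θ≈33°. I'll turn back once round to cancel any direction-dependent bias.

```bash
(python3 -m pendant '[[[-0.08,0,0.56],0],[[-0.02,0,0.57],0],[[0.02,0,0.57],0]]'
python3 -m pendant '[[[0.08,0,0.56],0],[[0.12,0,0.55],0],[[0.17,0,0.54],0]]'
python3 -m pendant '[[[0.22,0,0.53],0],[[0.26,0,0.5],0],[[0.31,0,0.48],0]]'
python3 -m pendant '[[[0.34,0,0.45],0],[[0.38,0,0.42],0],[[0.42,0,0.38],0]]'
python3 -m pendant '[[[0.45,0,0.34],0],[[0.48,0,0.31],0],[[0.5,0,0.26],0]]'
python3 -m pendant '[[[0.53,0,0.22],0],[[0.54,0,0.17],0],[[0.55,0,0.12],0]]'
python3 -m pendant '[[[0.56,0,0.08],0],[[0.57,0,0.02],0],[[0.57,0,-0.02],0]]'
python3 -m pendant '[[[0.56,0,-0.08],0],[[0.55,0,-0.12],0],[[0.54,0,-0.17],0]]'
python3 -m pendant '[[[0.53,0,-0.22],0],[[0.5,0,-0.26],0],[[0.48,0,-0.31],0]]'
python3 -m pendant '[[[0.45,0,-0.34],0],[[0.42,0,-0.38],0],[[0.38,0,-0.42],0]]'
python3 -m pendant '[[[0.34,0,-0.45],0],[[0.31,0,-0.48],0],[[0.26,0,-0.5],0]]'
python3 -m pendant '[[[0.22,0,-0.53],0],[[0.17,0,-0.54],0],[[0.12,0,-0.55],0]]'
) > log3.txt; cp log2.txt log2f.txt; grep -E "time|ee_pos|^force" log3.txt|tail -3
(python3 -m pendant '[[[0.08,0,-0.56],0],[[0.02,0,-0.57],0],[[-0.02,0,-0.57],0]]'
python3 -m pendant '[[[-0.08,0,-0.56],0],[[-0.12,0,-0.55],0],[[-0.17,0,-0.54],0]]'
python3 -m pendant '[[[-0.22,0,-0.53],0],[[-0.26,0,-0.5],0],[[-0.31,0,-0.48],0]]'
python3 -m pendant '[[[-0.34,0,-0.45],0],[[-0.38,0,-0.42],0],[[-0.42,0,-0.38],0]]'
python3 -m pendant '[[[-0.45,0,-0.34],0],[[-0.48,0,-0.31],0],[[-0.5,0,-0.26],0]]'
python3 -m pendant '[[[-0.53,0,-0.22],0],[[-0.54,0,-0.17],0],[[-0.55,0,-0.12],0]]'
python3 -m pendant '[[[-0.56,0,-0.08],0],[[-0.57,0,-0.02],0],[[-0.57,0,0.02],0]]'
python3 -m pendant '[[[-0.56,0,0.08],0],[[-0.55,0,0.12],0],[[-0.54,0,0.17],0]]'
python3 -m pendant '[[[-0.53,0,0.22],0],[[-0.5,0,0.26],0],[[-0.48,0,0.31],0]]'
python3 -m pendant '[[[-0.45,0,0.34],0],[[-0.42,0,0.38],0],[[-0.38,0,0.42],0]]'
python3 -m pendant '[[[-0.34,0,0.45],0],[[-0.31,0,0.48],0],[[-0.26,0,0.5],0]]'
python3 -m pendant '[[[-0.22,0,0.53],0],[[-0.17,0,0.54],0],[[-0.12,0,0.55],0]]'
) >> log3.txt; sed 's/log2/log3/' fit.py > fit3.py; python3 fit3.py; tail -6 log3.txt
```

```text
time_s: 13.27
ee_pos: [0.6057, 0.0175, 0.145]
force: [-12.1, 6.0, 7.8]
circle [0.54171924 0.13294485 0.06503465] fit [-5.22042505  3.48351557 -1.95672949] amp 3.995456297240954
[[ 8.480e+01 -2.000e+00 -1.900e+00 -6.100e+00]
 [ 6.980e+01 -3.700e+00 -2.600e+00 -7.600e+00]
 [ 5.510e+01 -3.600e+00 -3.500e+00 -8.700e+00]
 [ 4.010e+01 -4.200e+00 -4.500e+00 -6.900e+00]
 [ 2.490e+01 -5.400e+00 -5.500e+00 -5.200e+00]
 [ 1.000e+01 -5.900e+00 -6.500e+00 -4.200e+00]
 [-4.900e+00 -7.100e+00 -7.500e+00 -6.000e+00]
 [-1.980e+01 -8.400e+00 -8.200e+00 -4.600e+00]
 [-3.480e+01 -9.000e+00 -8.800e+00 -5.400e+00]
 [-4.970e+01 -9.000e+00 -9.100e+00 -7.400e+00]
 [-6.450e+01 -8.800e+00 -9.200e+00 -9.200e+00]
 [-7.930e+01 -9.900e+00 -9.000e+00 -1.040e+01]
 [-9.420e+01 -7.900e+00 -8.600e+00 -1.130e+01]
 [-1.087e+02 -8.100e+00 -7.900e+00 -1.110e+01]
 [-1.232e+02 -7.800e+00 -7.100e+00 -6.400e+00]
 [-1.377e+02 -6.000e+00 -6.100e+00 -1.000e+00]
 [-1.531e+02 -5.500e+00 -5.100e+00  5.300e+00]
 [-1.689e+02 -3.200e+00 -4.000e+00  5.700e+00]
 [-1.849e+02 -2.700e+00 -3.000e+00  3.400e+00]
 [-2.004e+02 -2.100e+00 -2.200e+00  2.200e+00]
 [-2.157e+02 -1.400e+00 -1.600e+00  2.200e+00]
 [-2.305e+02 -1.100e+00 -1.300e+00  2.000e+00]
 [-2.456e+02 -1.400e+00 -1.200e+00  5.000e-01]
 [-2.607e+02 -1.400e+00 -1.500e+00 -2.000e-01]]
theta for weight down 29.323407177282892
time_s: 16.27
ee_pos: [0.4776, 0.0154, 0.1224]
eef_rot: [3.141, 0.001, 1.571]
force: [0.4, -6.4, -1.4]
grip_width: 0.0229
grip_force: 40.0
```

Forward gives 32.7° and backward 29.3°, so the target is θ≈31°, TCP at about (0.508, 0.189). Going there.

```bash
python3 -m pendant '[[[-0.08,0,0.56],0],[[-0.02,0,0.57],0],[[0.02,0,0.57],0],[[0.08,0,0.56],0],[[0.12,0,0.55],0],[[0.17,0,0.54],0],[[0.22,0,0.53],0],[[0.26,0,0.5],0],[[0.31,0,0.48],0],[[0.34,0,0.45],0],[[0.38,0,0.42],0],[[0.42,0,0.38],0],[[0.45,0,0.34],0],[[0.2,0,0.12],0],[[0.19,0,0.12],0],[[0,0,0],0],[[0,0,0],0],[[0,0,0],0],[[0,0,0],0]]'
python3 -c "
from h import *
o=ctrl.get_obs();p=o['ee_pos'];print(np.degrees(np.arctan2(.5417-p[0],p[2]-.1329)),o['joint_vel'])"
```

```text
time_s: 17.85
ee_pos: [0.5085, 0.0159, 0.1888]
eef_rot: [3.141, 0.0, 1.571]
force: [0.3, -5.6, -2.2]
grip_width: 0.0234
grip_force: 40.0
30.71149951509902 [ 0.00152238  0.00052538 -0.00167881 -0.00103375  0.00116125 -0.0005073 ]
```

```bash
python3 -m pendant '[[[0,0,0],0],[[0,0,0],0],[[0,0,0],0],[[0,0,0],0],[[0,0,0],0],[[0,0,0],0]]'
python3 - <<'E'
from h import *
w=ctrl.camera("wrist")["color"];s=ctrl.camera("side")["color"][130:330,160:420]
cv2.imwrite("pics/end.png",np.hstack([cv2.resize(w,(480,300)),cv2.resize(s,(320,300))])[...,::-1])
E
```

```text
time_s: 18.35
ee_pos: [0.5085, 0.0159, 0.1888]
eef_rot: [3.141, 0.0, 1.571]
force: [-0.3, -4.2, -1.0]
grip_width: 0.0233
grip_force: 40.0
```

View pics/end.png

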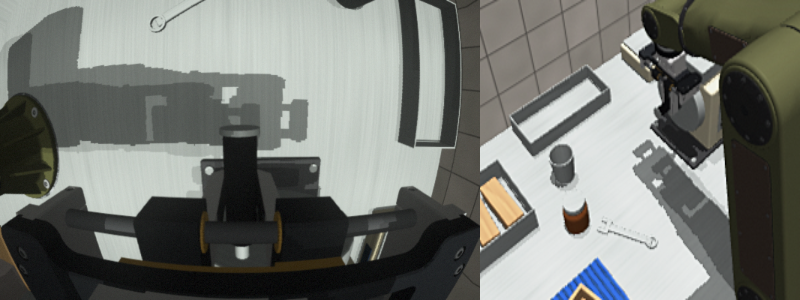

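The handle (cap at about (240,131)) is held between the fingers, and the jar, cup, spanner and mould are where they were. Hand in.

```bash
python3 -c "
from station import ctrl
print(ctrl.hand_in())"
```

```text
the job is handed in; nothing more can be done
None
```

I turned the flywheel more than once round in each direction, found its heavy side and brought it straight down (handle about 31° from the top, good to a few degrees), and handed in with the gripper still holding the handle there at about 18.5 s. The judge's verdict was not shown.

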